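# Feed the scrap caddy with its lever

## Robot

A 6-joint arm with a two-finger parallel gripper is mounted at the origin on the work surface. World frame = base frame: x ahead of the robot, y to its left, z up, the work surface at z = 0. Lengths are in m, angles in degrees, forces in N, time in s.
With the tool pointing down it reaches from about 0.3 to 0.875 m from the base axis. Payload 4.2 kg.
Tool frame: the origin (TCP) lies at the very end of the fingers, on their centre line; the grasp point (between the pads) lies robot.grasp_offset behind it (robot.grasp_offset is the distance from the TCP to the grasp point, in m); z points along the fingers, y is the line along which they close (so a half turn about z gives the same grasp; the last joint's range is limited). The gripper opens to 85 mm and grips with 20 to 120 N. Pads are 22 mm wide; open, the fingers measure 114 mm over their backs; the gripper's body (76 mm by 85 mm) begins 54 mm behind the grasp point. The pads swing forward as they close: fully open they stand 13 mm farther back than shut.
Start: joints at [-74.313, 18.312, 89.639, -0, 72.044, -1.146], TCP at [0.167, -0.55, 0.231] pointing down, gripper open.
Joint ranges: [-177.97, 177.97], [-48.28, 115.42], [12.27, 149.76], [-77.06, 257.06], [2.81, 150.46], [-146.56, 146.56]. Speed limits (degrees/s): [147.25, 147.25, 180, 180, 180, 180].

## Interface

Orientations are given as [roll, pitch, yaw] about the fixed x, y, z axes, in that order (R = Rz(yaw) Ry(pitch) Rx(roll)).
In Python, from rig import robot, vision gives the robot as it stands.
- The arm moves only by the tool jog_arm, never from a script. Its argument "targets" is a list of rows, each a list of 7 numbers: the shift along the world's x, y, z scaled (see below), then the turn, a rotation vector about the world's x, y, z scaled (see below), then the gripper's target within -1 to 1 (fully open at 1, half-way at 0, shut at -1). In form: [[tx, ty, tz, wx, wy, wz, jaw], ...]. A call has 1 to 12 rows; each row shifts and turns the commanded pose from where the row before left it; what a row does not reach is not made up. The controller multiplies each number of a shift by 2 cm and each number of a turn by 0.1 rad. A row lasts 1/12 s, in which the tool goes at most 41.7 mm and 7.16 degrees, less where a joint would pass 70% of its speed; a pose out of reach is approached as far as the arm can. A call with a number of a shift or a turn outside -1 to 1 is refused whole. A call with a gripper value outside its range is refused whole. The fingers move at their own pace and stop on an object; the grip force is fixed at half the most. Time passes only in rows, so rows that do not move let the fingers close. It gives the time, the measured TCP pose, the force, the opening and the grip force at its end, in the units of the state.
- robot.state(): the state, without advancing time (a new reading comes with each control period).
- vision.grab_frame(name): name is "scene" or "top" or "wrist"; returns the picture (400x640x3 uint8, red, green, blue); there is no depth.
- vision.calibration(name): a dict with "fx", "fy", "cx", "cy" (pixels), "T" (4x4, takes a point from camera to world coordinates). Camera axes: x right, y up, looking along -z (the intrinsics and any distortion apply to the point x, -y, -z); pixel columns grow to the right and rows downward; lengths in m; the calibration is good to about 2 mm. A picture is of the moment at which its call begins: read the wrist's pose just before it. calibration takes no time and is no camera call; for the wrist camera it gives the pose at the moment of the call.
- robot.finish_job(): hands the job in; it is judged then, once.
The state is a dict: "time_s": time; "joints": joint angles; "qvel": joint speeds; "effort": joint torques, N m; "tool_pos": TCP position; "tool_rot": TCP orientation; "force": force on the tool from outside, world axes, zero at the start; "moment": the same for the moment, N m; "gripper_width": finger opening in m; "grasp_force": force on a finger pad.
Only numpy, scipy, OpenCV 4.12 (cv2) and the standard library are available. Lean on these libraries where they do the work, as an engineer would, in place of code of your own. Each camera call takes 0.05 s, during which the arm holds its last target. There are 200 camera calls.

## Task

Press down the lever of the worktop scrap caddy to swing its lid fully open, and keep it open until both avocado stones have rolled off the chute into the bin. Then, staying on the lever, let it up slowly so that the lid comes down shut gently and does not slam. Work by the lever alone: do not touch the lid or the stones with the robot, and leave the mug, jar and pepper mill where they stand.

Things in the scene. Friction and masses are not known exactly. Their poses are not given: they have to be found in the camera images.
- caddy: open-topped pale aluminium scrap bin, 210 (x) x 180 (y) x 160 mm high, walls 4 mm, fixed to the worktop; origin at the centre of its underside, z up. Its lid is hinged along the top of its -x side, the lever sticks out of that same -x side, and a sloping chute (115 mm long, 54 mm wide, rising outwards at 15 degrees from 130 mm height) sticks out of its +x side. 
- paddle (a point): centre of the top of the lever's steel paddle (36 mm along the lever, 46 across, 6 thick); moves with it. The lever turns about the caddy's y direction through caddy x = -115, z = 105 mm, at 135 mm radius. At rest it points outwards (-x) and 0.25 rad up (paddle at caddy x = -246, y = 0, z = 138 mm); fully down, 0.25 rad below level (z = 72 mm). The face tilts with it
- lever (a joint): angle of the lever: 0 up at rest, grows as it is pressed down to its stop at 0.5 rad. About 3 to 7 N on the paddle moves it; the lid's weight pushes it back up, and there is no damper, so it flies up if let go
- lid (a joint): angle of the lid: 0 shut, 1.05 rad fully open. A link couples it to the lever: it is 2.1 times the lever angle
- lid_edge (a point): middle of the lid's free edge, upper face, on the chute side; shut: caddy x = 106, z = 172 mm; fully open it stands about 355 mm above the worktop, over the bin's middle. The lid is an aluminium plate 214 x 188 x 4 mm with a 30 mm skirt along this edge that closes the foot of the chute
- stone1_center (a point): centre of the lower avocado stone, a brown ball 36 mm across, resting on the chute against the lid's skirt; rolls into the bin by itself once the lid is open about 0.3 rad
- stone2_center (a point): centre of the upper avocado stone, a brown ball 36 mm across, resting on the chute behind the other one; follows it into the bin
- mug: white mug, 80 mm across, 95 mm high, loose; origin at the centre of its underside
- jar: amber glass jar with a steel cap, 68 mm across, 110 mm high, loose; origin at the centre of its underside
- mill: dark wooden pepper mill, 58 mm across, 160 mm high, loose; origin at the centre of its underside
There are look-alikes about, which are no part of the job. What is shaped like the part that bears stone1_center but turquoise is not meant. Leave any blue look-alike of the part that bears stone2_center alone.

How it is judged:
By the outcome, as a careful person would: the job done as asked, in the order asked, and still so for the second after the job is handed in, with the robot touching nothing.
It also fails if it takes over 48 s, if anything falls off the work surface, if the arm or the gripper's body presses on something with over 40 N, if the wrist force passes 120 N, or if a joint passes its speed limit or range.

## Working session

There is one attempt and no reset: what is moved stays moved. The work goes in short steps, Python scripts to look and compute and a tool call to move; the robot and the scene stay as the last step left them, time stands still between calls to the robot, and variables do not carry over. Pictures are saved under pics/ and viewed, at most 10 in all, crops included, and the job is handed in when it is done.

Besides the shell and the picture viewer there is one more tool, called after "Emit:" in YAML: its name, and indented under it one key for each argument. jog_arm: Moves the arm, as the interface text tells. Shifts and turns lie within -1 to 1; 1 stands for 2 cm of shift or 0.1 rad of turn. Its arguments: {"type":"object","properties":{"targets":{"type":"array","items":{"type":"array","items":{"type":"number"}}}},"required":["targets"]}

```bash
mkdir -p pics; python3 - <<'E'
from rig import robot, vision
import cv2
for n in("scene","top"):
    cv2.imwrite(f"pics/{n}0.png",vision.grab_frame(n)[:,:,::-1]); c=vision.calibration(n); print(n,c)
s=robot.state();print(s,robot.grasp_offset)
E
```

```text
scene {'fx': 473.0780037789484, 'fy': 473.0780037789484, 'cx': 321.1943271624846, 'cy': 204.0361091092444, 'T': array([[ 0.65677905, -0.62971922,  0.41484331,  1.05067088],
       [ 0.75396922,  0.53882068, -0.37576947, -0.50726152],
       [ 0.0131031 ,  0.55957661,  0.82867504,  1.21545663],
       [ 0.        ,  0.        ,  0.        ,  1.        ]])}
top {'fx': 472.5647178808546, 'fy': 472.5647178808546, 'cx': 318.9815170317197, 'cy': 199.76884835247913, 'T': array([[ 0.02329012,  0.99761262, -0.06501249,  0.43799929],
       [-0.99961765,  0.02420771,  0.01336218,  0.0031028 ],
       [ 0.01490409,  0.06467642,  0.99779498,  1.2690418 ],
       [ 0.        ,  0.        ,  0.        ,  1.        ]])}
{'time_s': 0.1, 'joints': array([-7.43113619e+01,  1.83467412e+01,  8.96987219e+01,  1.72078922e-03,
        7.20445690e+01, -1.14651571e+00]), 'qvel': array([-0.01281135, -0.18726062, -0.25434928, -0.00708878, -0.04507783,
        0.15155919]), 'effort': array([-3.24409311e-04, -4.16408765e+01, -2.34703320e+01, -4.96989730e-05,
        4.85727185e-03,  1.66989980e-05]), 'tool_pos': array([ 0.16642001, -0.54994735,  0.23058344]), 'tool_rot': array([-1.79910019e+02, -3.43728254e-03,  1.68346194e+01]), 'force': array([-0.59464958, -0.67638429, -0.38613157]), 'moment': array([-0.04349672,  0.01274733,  0.01362368]), 'grasp_force': 0.0, 'gripper_width': 0.08534301540716897} 0.0187
```

View pics/scene0.png

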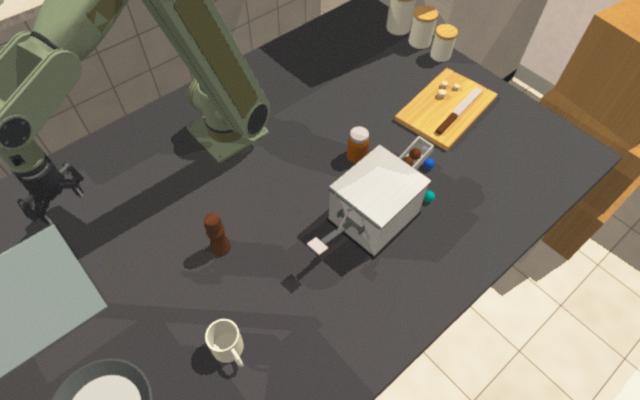

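View pics/top0.png

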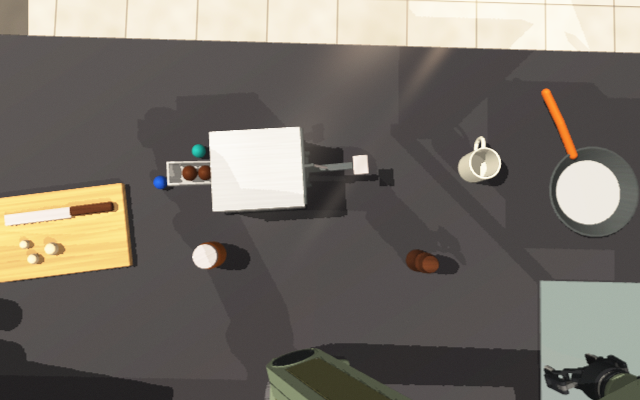

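The scene view shows the caddy with its lever, and the paddle at about (317,245). In the top view the paddle is at (361,164), the lid corners are at (210,129), (302,127), (306,208) and (213,212), the mill is at (422,261), and the mug is at (480,163). I'll enlarge the paddle in both views.

```bash
python3 - <<'E'
import cv2,numpy as np
a=cv2.imread("pics/top0.png")[110:230,200:400];b=cv2.imread("pics/scene0.png")[140:260,280:440]
a=cv2.resize(a,None,fx=4,fy=4,interpolation=2);cv2.imwrite("pics/c1.png",a)
E
cat > h.py <<'E'
import numpy as np
from rig import vision
def ray(n,u,v):
    c=vision.calibration(n);T=c["T"]
    return T[:3,3],T[:3,:3]@np.array([(u-c["cx"])/c["fx"],-(v-c["cy"])/c["fy"],-1])
def atz(n,u,v,z):
    o,d=ray(n,u,v);return o+d*(z-o[2])/d[2]
def proj(n,p):
    c=vision.calibration(n);q=np.linalg.inv(c["T"])@np.r_[p,1]
    return c["cx"]-c["fx"]*q[0]/q[2],c["cy"]+c["fy"]*q[1]/q[2]
E
```

```text
(no output)
```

View pics/c1.png

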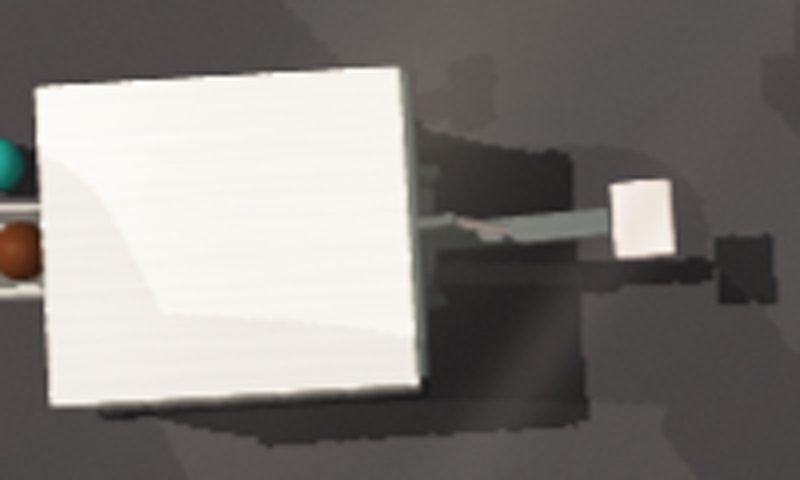

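The crop shows the paddle centre at (643,219), which is full-image (360.7,164.7). The lid corners are at crop (35,87), (400,67), (421,385) and (50,406).

```bash
python3 - <<'E'
from h import *
P=atz("top",200+643/4,110+219/4,.138);print("paddle",P)
L=[atz("top",200+u/4,110+v/4,.172) for u,v in[(35,87),(400,67),(421,385),(50,406)]]
L=np.array(L);print(L)
d=(L[0]+L[3]-L[1]-L[2])/2;print("xaxis",d,np.degrees(np.arctan2(d[1],d[0])),np.linalg.norm(d))
e=(L[0]+L[1]-L[2]-L[3])/2; print("edge2",e,np.degrees(np.arctan2(e[1],e[0])),np.linalg.norm(e))
c=L.mean(0);x=d/np.linalg.norm(d);print("paddle pred",c-x*(.246-.001)); print(proj("scene",P))
for n,u,v,z in[("mill",422,261,.15),("mug",480,163,.09),("jar",207,256,.11)]:print(n,atz("top",u,v,z))
E
```

```text
paddle [ 0.59881101 -0.11085998  0.138     ]
[[0.66269314 0.25005192 0.172     ]
 [0.68020997 0.03698852 0.172     ]
 [0.49361767 0.01995965 0.172     ]
 [0.4762895  0.23424544 0.172     ]]
xaxis [-0.0174225  0.2136746  0.       ] 94.6614457897831 0.2143837136450129
edge2 [0.18649797 0.01641767 0.        ] 5.030857625791783 0.18721921184128304
paddle pred [ 0.59811319 -0.10887823  0.172     ]
(np.float64(316.5701975552485), np.float64(244.36225040601545))
mill [ 0.37197549 -0.25845108  0.15      ]
mug [ 0.61774061 -0.41719227  0.09      ]
jar [0.36998171 0.25653804 0.11      ]
```

Emit:
jog_arm:
  targets:
    - [0.9,0.9,0.2,0,0,-0.09,-1]
    - [0.9,0.9,0.2,0,0,-0.09,-1]
    - [0.9,0.9,0,0,0,-0.09,-1]
    - [0.9,0.9,0,0,0,-0.09,-1]
    - [0.9,0.9,0,0,0,-0.09,-1]
    - [0.9,0.9,0,0,0,-0.09,-1]
    - [0.9,0.9,0,0,0,-0.09,-1]
    - [0.9,0.9,0,0,0,-0.09,-1]
    - [0.9,0.9,0,0,0,-0.09,-1]
    - [0.9,0.9,0,0,0,-0.09,-1]
    - [0.9,0.9,0,0,0,-0.09,-1]
    - [0.9,0.9,0,0,0,-0.09,-1]

```text
time_s: 1.1
tool_pos: [0.3831, -0.3332, 0.239]
tool_rot: [-180.0, 0.0, 10.6]
force: [0.6, 0.5, 0.1]
gripper_width: 0.0003
grasp_force: 0.0
```

Emit:
jog_arm:
  targets:
    - [0.9,0.9,0,0,0,-0.09,-1]
    - [0.9,0.9,0,0,0,-0.09,-1]
    - [0.9,0.9,0,0,0,-0.09,-1]
    - [0.9,0.9,0,0,0,-0.09,-1]
    - [0.9,0.9,0,0,0,-0.09,-1]
    - [0.9,0.9,0,0,0,-0.09,-1]
    - [0.9,0.9,0,0,0,-0.09,-1]
    - [0.9,0.9,0,0,0,-0.09,-1]
    - [0.9,0.9,0,0,0,-0.09,-1]
    - [0.5,0.5,0,0,0,-0.09,-1]
    - [0,0,0,0,0,-0.09,-1]
    - [0,0,0,0,0,0,-1]

```text
time_s: 2.1
tool_pos: [0.5544, -0.1619, 0.2387]
tool_rot: [-180.0, 0.1, 5.0]
force: [0.4, -0.8, -0.5]
gripper_width: -0.0001
grasp_force: 0.0
```

Emit:
jog_arm:
  targets:
    - [0.8,0.85,0,0,0,0,-1]
    - [0.8,0.85,0,0,0,0,-1]
    - [0.6,0.9,0,0,0,0,-1]
    - [0,0,-0.8,0,0,0,-1]
    - [0,0,-0.8,0,0,0,-1]
    - [0,0,-0.8,0,0,0,-1]
    - [0,0,-0.6,0,0,0,-1]
    - [0,0,-0.3,0,0,0,-1]
    - [0,0,0,0,0,0,-1]
    - [0,0,0,0,0,0,-1]

```text
time_s: 2.93
tool_pos: [0.5982, -0.1111, 0.1736]
tool_rot: [180.0, 0.0, 4.9]
force: [0.1, 0.3, 0.9]
gripper_width: 0.0001
grasp_force: 0.0
```

```bash
python3 - <<'E'
from rig import robot, vision
import cv2,numpy as np
t=vision.grab_frame("top")[100:220,160:420,::-1];s=vision.grab_frame("scene")[120:270,270:450,::-1]
w=vision.grab_frame("wrist")[:,:,::-1]
cv2.imwrite("pics/m1.png",np.vstack([cv2.resize(np.hstack([cv2.resize(t,(325,150)),s]),(800,238)),cv2.resize(w,(560,350)) if 0 else cv2.copyMakeBorder(cv2.resize(w,(560,350)),0,0,0,240,0)]))
E
```

```text
(no output)
```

View pics/m1.png

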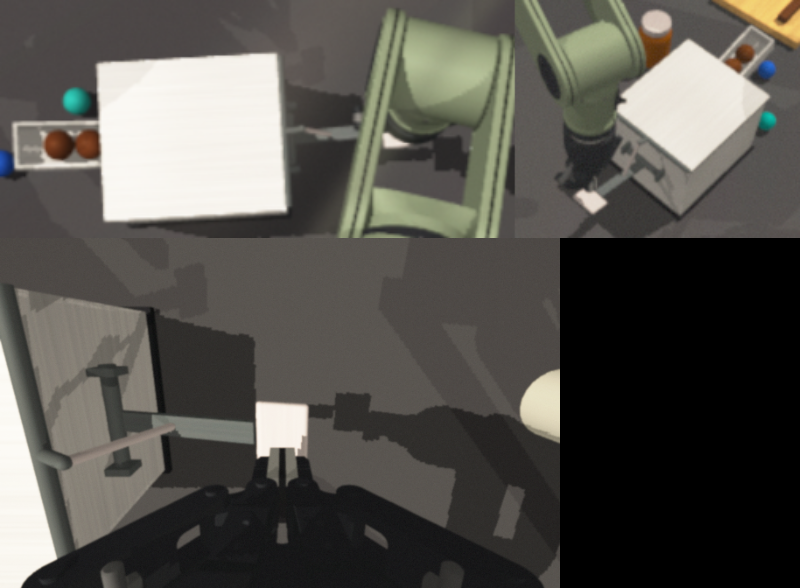

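The wrist view shows the fingertips over the paddle, centred along the lever. Pressing down now.

Emit:
jog_arm:
  targets:
    - [0,0,-0.5,0,0,0,-1]
    - [0,0,-0.5,0,0,0,-1]
    - [0,0,-0.3,0,0,0,-1]
    - [0,0,-0.2,0,0,0,-1]
    - [0,-0.03,-0.2,0,0,0,-1]
    - [0,-0.03,-0.2,0,0,0,-1]
    - [0,-0.03,-0.2,0,0,0,-1]
    - [0,0,-0.2,0,0,0,-1]
    - [0,0,0,0,0,0,-1]

```text
time_s: 3.83
tool_pos: [0.5985, -0.1126, 0.1268]
tool_rot: [180.0, 0.0, 5.0]
force: [-1.9, -1.3, 3.4]
gripper_width: 0.0001
grasp_force: 1.8
```

Emit:
jog_arm:
  targets:
    - [0,-0.02,-0.2,0,0,0,-1]
    - [0,-0.02,-0.25,0,0,0,-1]
    - [0,0,-0.25,0,0,0,-1]
    - [0,0,-0.25,0,0,0,-1]
    - [0,0,-0.25,0,0,0,-1]
    - [0,0,-0.25,0,0,0,-1]
    - [0,0.02,-0.25,0,0,0,-1]
    - [0,0.02,-0.25,0,0,0,-1]
    - [0,0.02,-0.2,0,0,0,-1]
    - [0,0,-0.15,0,0,0,-1]
    - [0,0,0,0,0,0,-1]

```text
time_s: 4.75
tool_pos: [0.598, -0.1111, 0.0803]
tool_rot: [-179.9, 0.1, 5.0]
force: [0.3, 0.6, 1.1]
gripper_width: -0.0002
grasp_force: 0.7
```

Emit:
jog_arm:
  targets:
    - [0,0,-0.15,0,0,0,-1]
    - [0,0,-0.1,0,0,0,-1]
    - [0,0,-0.05,0,0,0,-1]
    - [0,0,0,0,0,0,-1]
    - [0,0,0,0,0,0,-1]

```text
time_s: 5.17
tool_pos: [0.5982, -0.1116, 0.0752]
tool_rot: [-180.0, 0.0, 5.0]
force: [-0.9, 0.4, 1.5]
gripper_width: -0.0
grasp_force: 0.8
```

```bash
python3 - <<'E'
from rig import robot, vision
import cv2,numpy as np
t=vision.grab_frame("top")[80:240,120:420,::-1];s=vision.grab_frame("scene")[60:270,250:450,::-1];w=vision.grab_frame("wrist")[:,:,::-1]
r=lambda a,h:cv2.resize(a,(int(a.shape[1]*h/a.shape[0]),h))
b=np.hstack([r(s,280),r(w,280)]);a=r(t,300)
W=max(a.shape[1],b.shape[1]);p=lambda q:cv2.copyMakeBorder(q,0,0,0,W-q.shape[1],0)
cv2.imwrite("pics/m2.png",np.vstack([p(a),p(b)])); print(robot.state()["force"])
E
```

```text
[-0.92835954  0.4489948   1.6381433 ]
```

View pics/m2.png

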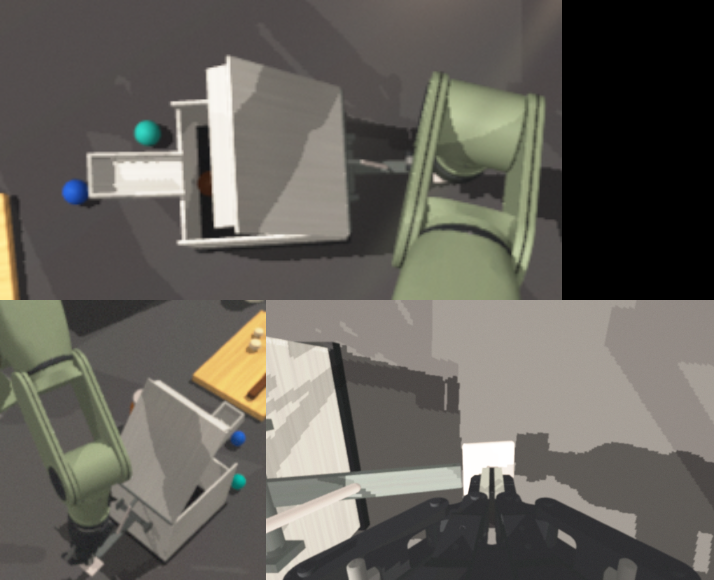

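The lid is nearly fully open and the chute is empty, with a stone visible inside the bin at (205,183). I'll push on until the stop makes itself felt.

Emit:
jog_arm:
  targets:
    - [0,0,-0.1,0,0,0,-1]
    - [0,0,-0.05,0,0,0,-1]
    - [0,0,0,0,0,0,-1]
    - [0,0,0,0,0,0,-1]

```text
time_s: 5.65
tool_pos: [0.5987, -0.1118, 0.0726]
tool_rot: [180.0, -0.0, 5.0]
force: [-0.6, 0.8, 3.7]
gripper_width: -0.0001
grasp_force: 1.8
```

Emit:
jog_arm:
  targets:
    - [0,0,-0.1,0,0,0,-1]
    - [0,0,0,0,0,0,-1]
    - [0,0,0,0,0,0,-1]
    - [0,0,0,0,0,0,-1]

```text
time_s: 5.98
tool_pos: [0.5987, -0.1117, 0.0722]
tool_rot: [180.0, -0.1, 5.0]
force: [-3.6, 1.9, 13.3]
gripper_width: -0.0002
grasp_force: 6.0
```

Emit:
jog_arm:
  targets:
    - [0,0,0,0,0,0,-1]
    - [0,0,0,0,0,0,-1]
    - [0,0,0,0,0,0,-1]
    - [0,0,0,0,0,0,-1]
    - [0,0,0,0,0,0,-1]
    - [0,0,0,0,0,0,-1]
    - [0,0,0,0,0,0,-1]
    - [0,0,0,0,0,0,-1]
    - [0,0,0,0,0,0,-1]
    - [0,0,0,0,0,0,-1]
    - [0,0,0,0,0,0,-1]
    - [0,0,0,0,0,0,-1]

```text
time_s: 6.98
tool_pos: [0.5987, -0.1117, 0.0722]
tool_rot: [180.0, -0.1, 5.0]
force: [-3.9, 1.9, 12.4]
gripper_width: 0.0002
grasp_force: 6.0
```

```bash
python3 - <<'E'
from rig import robot, vision
import cv2
t=vision.grab_frame("top")[120:220,150:280,::-1]
cv2.imwrite("pics/m3.png",cv2.resize(t,None,fx=5,fy=5,interpolation=2))
E
```

```text
(no output)
```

View pics/m3.png

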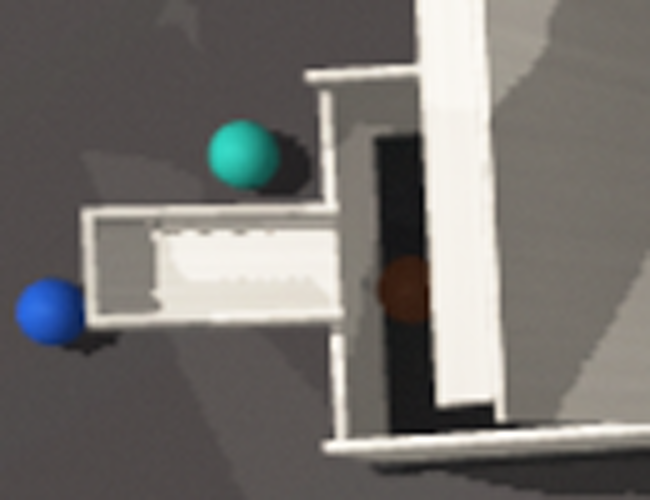

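The chute is empty and a stone lies on the bin floor at crop (405,290). The other one is out of sight under the lid. Now I'll let the lever up slowly.

Emit:
jog_arm:
  targets:
    - [0,0,0.06,0,0,0,-1]
    - [0,0,0.06,0,0,0,-1]
    - [0,-0.01,0.06,0,0,0,-1]
    - [0,-0.01,0.06,0,0,0,-1]
    - [0,-0.01,0.06,0,0,0,-1]
    - [0,-0.01,0.06,0,0,0,-1]
    - [0,-0.01,0.06,0,0,0,-1]
    - [0,-0.01,0.06,0,0,0,-1]
    - [0,-0.01,0.06,0,0,0,-1]
    - [0,-0.01,0.06,0,0,0,-1]
    - [0,-0.01,0.06,0,0,0,-1]
    - [0,-0.01,0.06,0,0,0,-1]

```text
time_s: 8.03
tool_pos: [0.5988, -0.1141, 0.085]
tool_rot: [180.0, -0.0, 5.0]
force: [1.2, -1.9, 1.8]
gripper_width: -0.0
grasp_force: 1.1
```

Emit:
jog_arm:
  targets:
    - [0,-0.01,0.06,0,0,0,-1]
    - [0,-0.01,0.06,0,0,0,-1]
    - [0,-0.01,0.06,0,0,0,-1]
    - [0,-0.01,0.06,0,0,0,-1]
    - [0,-0.01,0.06,0,0,0,-1]
    - [0,0,0.06,0,0,0,-1]
    - [0,0,0.06,0,0,0,-1]
    - [0,0,0.06,0,0,0,-1]
    - [0,0,0.06,0,0,0,-1]
    - [0,0,0.06,0,0,0,-1]
    - [0,0,0.06,0,0,0,-1]
    - [0,0,0.06,0,0,0,-1]

```text
time_s: 9.03
tool_pos: [0.5985, -0.1148, 0.0993]
tool_rot: [180.0, 0.0, 5.0]
force: [0.8, -2.8, 3.2]
gripper_width: -0.0
grasp_force: 1.4
```

Emit:
jog_arm:
  targets:
    - [0,0,0.06,0,0,0,-1]
    - [0,0,0.06,0,0,0,-1]
    - [0,0,0.06,0,0,0,-1]
    - [0,0,0.06,0,0,0,-1]
    - [0,0.01,0.06,0,0,0,-1]
    - [0,0.01,0.06,0,0,0,-1]
    - [0,0.01,0.06,0,0,0,-1]
    - [0,0.01,0.06,0,0,0,-1]
    - [0,0.01,0.06,0,0,0,-1]
    - [0,0.01,0.06,0,0,0,-1]
    - [0,0.01,0.06,0,0,0,-1]
    - [0,0.01,0.06,0,0,0,-1]

```text
time_s: 10.03
tool_pos: [0.5984, -0.1131, 0.1136]
tool_rot: [180.0, 0.0, 5.0]
force: [-1.0, -1.3, 3.2]
gripper_width: 0.0001
grasp_force: 1.5
```

Emit:
jog_arm:
  targets:
    - [0,0.01,0.05,0,0,0,-1]
    - [0,0.01,0.05,0,0,0,-1]
    - [0,0.01,0.05,0,0,0,-1]
    - [0,0.01,0.05,0,0,0,-1]
    - [0,0.01,0.05,0,0,0,-1]
    - [0,0.01,0.05,0,0,0,-1]
    - [0,0,0.05,0,0,0,-1]
    - [0,0,0.05,0,0,0,-1]
    - [0,0,0.05,0,0,0,-1]
    - [0,0,0.04,0,0,0,-1]
    - [0,0,0.04,0,0,0,-1]
    - [0,0,0.04,0,0,0,-1]

```text
time_s: 11.03
tool_pos: [0.5984, -0.1115, 0.1249]
tool_rot: [-180.0, 0.0, 5.0]
force: [-1.6, 0.9, 3.9]
gripper_width: -0.0001
grasp_force: 1.6
```

Emit:
jog_arm:
  targets:
    - [0,0,0.03,0,0,0,-1]
    - [0,0,0.03,0,0,0,-1]
    - [0,0,0.03,0,0,0,-1]
    - [0,0,0.03,0,0,0,-1]
    - [0,0,0.03,0,0,0,-1]
    - [0,0,0.03,0,0,0,-1]
    - [0,0,0.03,0,0,0,-1]
    - [0,0,0.03,0,0,0,-1]
    - [0,0,0.03,0,0,0,-1]
    - [0,0,0.03,0,0,0,-1]
    - [0,0,0.03,0,0,0,-1]
    - [0,0,0.03,0,0,0,-1]

```text
time_s: 12.03
tool_pos: [0.5985, -0.112, 0.1322]
tool_rot: [180.0, -0.0, 5.0]
force: [0.6, 3.4, 3.0]
gripper_width: 0.0001
grasp_force: 1.7
```

Emit:
jog_arm:
  targets:
    - [0,0,0.03,0,0,0,-1]
    - [0,0,0.03,0,0,0,-1]
    - [0,0,0.03,0,0,0,-1]
    - [0,0,0.03,0,0,0,-1]
    - [0,0,0.03,0,0,0,-1]
    - [0,0,0.03,0,0,0,-1]
    - [0,0,0.03,0,0,0,-1]
    - [0,0,0.03,0,0,0,-1]
    - [0,0,0.03,0,0,0,-1]
    - [0,0,0.03,0,0,0,-1]
    - [0,0,0.03,0,0,0,-1]
    - [0,0,0.03,0,0,0,-1]

```text
time_s: 13.03
tool_pos: [0.5985, -0.112, 0.1394]
tool_rot: [180.0, 0.0, 5.0]
force: [0.2, 3.2, 2.0]
gripper_width: 0.0001
grasp_force: 1.6
```

Emit:
jog_arm:
  targets:
    - [0,0,0.03,0,0,0,-1]
    - [0,0,0.03,0,0,0,-1]
    - [0,0,0.03,0,0,0,-1]
    - [0,0,0.03,0,0,0,-1]
    - [0,0,0.03,0,0,0,-1]
    - [0,0,0.03,0,0,0,-1]
    - [0,0,0.03,0,0,0,-1]
    - [0,0,0.03,0,0,0,-1]
    - [0,0,0.03,0,0,0,-1]
    - [0,0,0.03,0,0,0,-1]
    - [0,0,0.03,0,0,0,-1]
    - [0,0,0.03,0,0,0,-1]

```text
time_s: 14.03
tool_pos: [0.5985, -0.112, 0.1466]
tool_rot: [180.0, 0.0, 5.0]
force: [0.1, 0.0, -0.2]
gripper_width: 0.0001
grasp_force: 0.0
```

Contact was lost near the rest height, so the lid is shut. I'll back off upward and check.

Emit:
jog_arm:
  targets:
    - [0,0,0.1,0,0,0,-1]
    - [0,0,0.3,0,0,0,-1]
    - [0,0,0.7,0,0,0,-1]
    - [-0.3,-0.5,0.8,0,0,0,-1]
    - [-0.5,-0.8,0.8,0,0,0,-1]
    - [-0.5,-0.8,0.8,0,0,0,-1]
    - [-0.5,-0.8,0.3,0,0,0,-1]
    - [-0.5,-0.8,0,0,0,0,-1]
    - [-0.3,-0.4,0,0,0,0,-1]
    - [0,0,0,0,0,0,-1]
    - [0,0,0,0,0,0,-1]

```text
time_s: 14.95
tool_pos: [0.5464, -0.1939, 0.2225]
tool_rot: [-180.0, -0.0, 4.9]
force: [0.4, -0.9, 0.1]
gripper_width: 0.0001
grasp_force: 0.0
```

```bash
python3 - <<'E'
from rig import robot, vision
import cv2,numpy as np
t=vision.grab_frame("top")[90:290,130:530,::-1];s=vision.grab_frame("scene")[100:300,190:450,::-1]
a=cv2.resize(t,(600,300),interpolation=2);b=cv2.resize(s,(390,300),interpolation=2)
cv2.imwrite("pics/m4.png",np.vstack([a,cv2.copyMakeBorder(b,0,0,0,210,0)]))
E
```

```text
(no output)
```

View pics/m4.png

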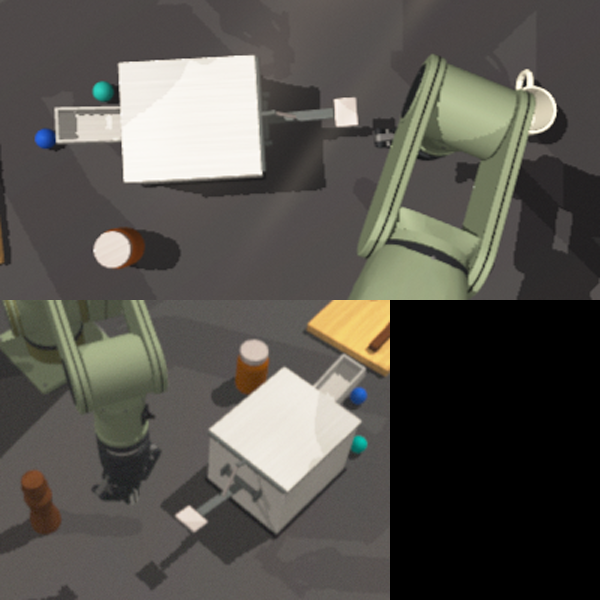

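The lid is shut, the chute is empty, the lever is at rest, and the mug, jar and mill stand where they were.

```bash
python3 -c "
from rig import robot
print(robot.finish_job())"
```

```text
the job is handed in; nothing more can be done
None
```

The job is handed in at about 15 s: the lever was pressed to its stop, the chute emptied into the bin (one stone seen inside, the other hidden under the lid), the lid was let down slowly until shut, and the mug, jar and mill were left alone.

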